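# Turn down the tube tester and pop its lid

## Task

The leak test of the metal tube is over. First turn the pressure dial on the regulator box down so that its pointer stands on the long mark of the scale, and only then press the round release button on the tester so that its lid springs fully open by itself. Keep the hand off the lid, leave the dial on the mark and the button released, and do not shift the carton, tin, brush and roll that lie around them.

Things in the scene. Friction and masses are not known exactly. Their poses are not given: they have to be found in the camera images.
- jig: The leak tester, fixed to the table: a grey metal clamshell box 180 mm (its x) by 200 mm (its y) with a plain aluminium lid, closed top 85 mm above the table, and on its front (-x) side a lower deck, 100 by 110 mm and 38 mm high, with one round push button. Origin on the table; the main box reaches from -80 to +100 mm along x, the deck from -175 to -80 mm, the button is at (-135, 0) mm.
- button_top (a point): Centre of the top of the release button: a black disc 40 mm across, top 62 mm above the table and 13 mm proud of its steel collar (58 mm across), in the middle of the tester's front deck, 65 mm in front of the lid. A steel latch 65 mm high stands between them, its front 35 mm from this point. x and z as the tester's; press straight down.
- button (a joint): Travel of the release button in m: 0 released, 0.008 fully down. A spring pushes it back: about 1.4 N to start it, 5 N fully down. The latch lets the lid go at about 0.005.
- lid (a joint): Angle of the tester's lid in rad: 0 closed and latched, 1.75 at its open stop (leaning a little back beyond upright). Once unlatched it is driven open by its own spring in about 2 s and stays there. The front edge sweeps up and away from the button.
- lid_shell: The lid: an aluminium shell 160 mm (its x) by 200 mm (its y) by 35 mm thick. Origin on its hinge line, which runs along the jig's y at the jig's (90, 0, 50) mm; closed, the lid reaches 160 mm from there towards the jig's -x.
- regulator: Pressure regulator, fixed to the table: grey box, x -80 to +120 mm, 150 mm wide, 60 mm high, with the dial and, 88 mm behind it (+x), a round gauge 9 mm high. Origin on the table under the dial's axis. Nine black radial marks 0.4 rad apart surround the dial: eight short thin ones and one long thick one (the fourth, 30 mm long), which points from the dial's axis along this frame's -x.
- dial (a joint): Angle of the dial in rad, growing clockwise as seen from above, range 0 to 3.2 (stops at both ends). The pointer stands on the long mark at 1.2. At the start it is above that: turn it down, counter-clockwise seen from above. It needs about 0.06 N m and stays where it is left.
- dial_grip (a point): On the dial's axis, 86 mm above the table, at half height of its grip bar. Black dial: a disc 70 mm across (top 68 mm above the table) under a bar 16 mm thick (top at 100 mm) running along the pointer's line from 30 mm behind the axis to 28 mm before it; flat sides from -30 to +20 mm, then a wedge-shaped pointer end. This frame's x points along the pointer, z up.
- dial_tip (a point): The tip of the dial's pointer (the wedge-shaped end of the bar, with a white line), 28 mm from the axis, 86 mm above the table.
- pack: Bystander: a flat yellow carton 110 by 60 by 30 mm, origin centre of underside.
- tin: Bystander: a round tin with a pale label, 66 mm across, 100 mm high, origin centre of underside.
- brush: Bystander: a hand brush 220 mm long, lying.
- roll: Bystander: a cardboard roll 110 mm across, 50 mm high, origin centre of underside.
There are look-alikes about, which are no part of the job. What is shaped like the regulator but pink is not meant.

How it is judged:
On the way:
1. with the lid still shut, the dial's pointer is on the long mark (value of joint dial between 1.05 and 1.35 rad and value of joint lid below 0.05 rad), for 0.3 s.
At the end, for the whole second after the job is handed in: The lid stands at rest at its open stop (within 0.1 rad of 1.75), the dial's pointer is on the long mark (1.2 within 0.15 rad), and the button is released (within 2 mm of its top) (value of joint dial between 1.05 and 1.35 rad and value of joint lid above 1.65 rad and velocity of joint lid between -0.05 and 0.05 rad/s and value of joint button below 0.002 m); the robot touches nothing.
It fails at once if the robot touches the lid (over 1 N) (contact force between any of the fingers, the arm and lid_shell above 1 N).
It fails at once if one of the other things is shifted by more than 30 mm (distance of any of pack, tin, brush, roll from where it was at the start of the episode above 0.03 m).
It also fails if it takes over 45 s, if anything falls off the work surface, if the arm or the gripper's body presses on something with over 40 N, if the wrist force passes 120 N, or if a joint passes its speed limit or range.

## Robot

A 6-joint arm with a two-finger parallel gripper is mounted at the origin on the work surface. World frame = base frame: x ahead of the robot, y to its left, z up, the work surface at z = 0. Lengths are in m, angles in rad, forces in N, time in s.
With the tool pointing down it reaches from about 0.25 to 0.725 m from the base axis. Payload 4 kg.
Tool frame: the origin (TCP) lies on the centre line of the jaws, within the pads' length; the fingertips stand ahead of it and the grasp point (between the pads) lies 3 mm ahead of it (bot.tcp_to_tips is the z of the fingertips in the tool frame, in m); z points along the fingers, y is the line along which they close (so a half turn about z gives the same grasp; the last joint's range is limited). The gripper opens to 85 mm and grips with 20 to 120 N. Pads are 22 mm wide; open, the fingers measure 114 mm over their backs; the gripper's body (76 mm by 85 mm) begins 54 mm behind the grasp point. The pads swing forward as they close: fully open they stand 13 mm farther back than shut.
Start: joints at [1.204, 0.241, 0.005, 1.335, 0, 1.571], TCP at [0.179, 0.467, 0.253] pointing down, gripper open.
Joint ranges: [-2.72, 2.72], [-1.05, 1.87], [-1.09, 1.28], [-1.99, 2.15], [-1.42, 1.44], [-3.14, 3.14]. Speed limits (rad/s): [2.79, 2.79, 3.14, 3.14, 3.14, 3.14].

## Interface

Orientations are given as a unit quaternion [x, y, z, w].
In Python, from workcell import telemetry, camera, camera_params, ticket, boxes_of, cut_out, spot_point, bot gives the robot as it stands.
- The arm moves only by the shell command python3 -m creep 'ROWS'. ROWS is text: rows parted by semicolons, each of 5 numbers parted by spaces: the opening, from 0 (shut) to 1 (fully open), then the shift along the tool's x, y, z in units of 150 mm (1.0 is 150 mm), then the turn about the tool's z in units of 180 degrees (1.0 is 180 degrees). In form: claw x y z turn; .... A call has 1 to 12 rows; each row is the pose to reach, as a shift and turn from the pose commanded when the call began, along the tool's axes at that moment, turning the shorter way round; what a row does not reach only later rows make up. A row lasts 1/8 s, in which the tool goes at most 62.5 mm and 10.7 degrees, less where a joint would pass 70% of its speed; a pose out of reach is approached as far as the arm can. A call with a number of a shift or a turn outside -1 to 1 is refused whole. A call with a gripper value outside its range is refused whole. The fingers move at their own pace and stop on an object; the grip force is fixed at half the most. Time passes only in rows, so rows that repeat a pose let the fingers close. It gives the time, the measured TCP pose, the force, the opening and the grip force at its end, in the units of the state.
- telemetry.get_obs(): the state, without advancing time (a new reading comes with each control period).
- camera(name): name is "scene" or "top" or "wrist"; returns the picture (480x640x3 uint8, red, green, blue); there is no depth.
- camera_params(name): a dict with "camera_matrix" (3x3 intrinsics, pixels), "eye" and "attitude" of the camera in the world. Camera axes: x right, y down, z forward; pixel columns grow to the right and rows downward; lengths in m; the calibration is good to about 2 mm. A picture is of the moment at which its call begins: read the wrist's pose just before it. camera_params takes no time and is no camera call; for the wrist camera it gives the pose at the moment of the call.
- ticket.job_done(): hands the job in; it is judged then, once.
Trained networks look in the newest picture that a camera, given by its name, has taken for a name from the list of things; names that differ only in an ending like _2 or _b are one class to them, and where a whole thing is asked for, a point or a joint stands for the part that bears it (a point fixed in the world has none). Each returns a list of dicts, best first, with "conf" (0 to 1); they miss things now and then, are a little off and sometimes report something else, mostly with a low value. They report only what shows in the picture. A call takes as long as a camera call. They do not tell look-alikes from the thing itself.
- boxes_of(thing, camera): "at" ([x, y, z] in m, in world coordinates, good to about 4 mm: the middle of the surface that is visible of it).
- cut_out(thing, camera): "pixels" (480x640 bool, what is visible of it).
- spot_point(thing, camera): "at" ([x, y, z] in m, in world coordinates, good to about 4 mm: a listed point, or the origin of a listed thing).
The state is a dict: "clock": time; "joint_pos": joint angles; "joint_vel": joint speeds; "tau": joint torques, N m; "eef_pos": TCP position; "tool_rot": TCP orientation; "ft_force": force on the tool from outside, world axes, zero at the start; "ft_torque": the same for the moment, N m; "grip_width": finger opening in m; "grasp_force": force on a finger pad.
Only numpy, scipy, OpenCV 4.12 (cv2) and the standard library are available. Lean on these libraries where they do the work, as an engineer would, in place of code of your own. Each camera call takes 0.05 s, during which the arm holds its last target. There are 200 camera calls.

## Working session

There is one attempt and no reset: what is moved stays moved. The work goes in short steps, Python scripts to look and compute and a shell command to move; the robot and the scene stay as the last step left them, time stands still between calls to the robot, and variables do not carry over. Pictures are saved under pics/ and viewed, at most 10 in all, crops included, and the job is handed in when it is done.

```bash
mkdir -p pics
cat > h.py <<'E'
import numpy as np, cv2
from workcell import *
def pix(name,P):
    c=camera_params(name);return c
E
python3 - <<'E'
from h import *
for n in ("top","scene"):
    im=camera(n); cv2.imwrite(f"pics/{n}0.png",im[:,:,::-1])
    for t in ("button_top","dial_grip","dial_tip","regulator","jig"):
        print(n,t,[(np.round(d["at"],3).tolist(),round(d["conf"],2)) for d in spot_point(t,n)])
    c=camera_params(n);print({k:np.round(v,3).tolist() for k,v in c.items()})
o=telemetry.get_obs();print(o["clock"],o["eef_pos"],o["tool_rot"],bot.tcp_to_tips)
E
```

```text
top button_top [([0.518, -0.16, 0.066], 0.65)]
top dial_grip [([0.576, 0.236, 0.086], 0.74), ([0.257, -0.222, 0.086], 0.67), ([0.695, 0.002, 0.0], 0.49)]
top dial_tip [([0.552, 0.249, 0.083], 0.95), ([0.262, -0.251, 0.085], 0.62), ([0.406, -0.003, 0.001], 0.32)]
top regulator [([0.262, -0.219, 0.001], 0.94)]
top jig [([0.646, -0.188, -0.001], 0.6)]
{'camera_matrix': [[498.781, 0.0, 316.582], [0.0, 498.781, 236.454], [0.0, 0.0, 1.0]], 'eye': [0.219, -0.042, 1.301], 'attitude': [0.749, -0.652, 0.08, -0.088]}
scene button_top [([0.522, -0.16, 0.063], 0.75)]
scene dial_grip [([0.26, -0.221, 0.086], 0.56)]
scene dial_tip [([0.259, -0.246, 0.086], 0.97), ([0.554, 0.252, 0.088], 0.7), ([0.647, -0.183, 0.001], 0.39)]
scene regulator [([0.261, -0.22, 0.0], 0.81), ([0.569, 0.236, -0.001], 0.7)]
scene jig [([0.648, -0.187, 0.002], 0.59)]
{'camera_matrix': [[474.404, 0.0, 317.693], [0.0, 474.404, 244.59], [0.0, 0.0, 1.0]], 'eye': [1.012, -0.784, 0.937], 'attitude': [0.882, 0.256, -0.119, -0.377]}
0.6 [0.17931746 0.46673122 0.25333164] [1.82386137e-01 9.83226981e-01 1.62876792e-05 2.78648411e-06] 0.022
```

View pics/top0.png

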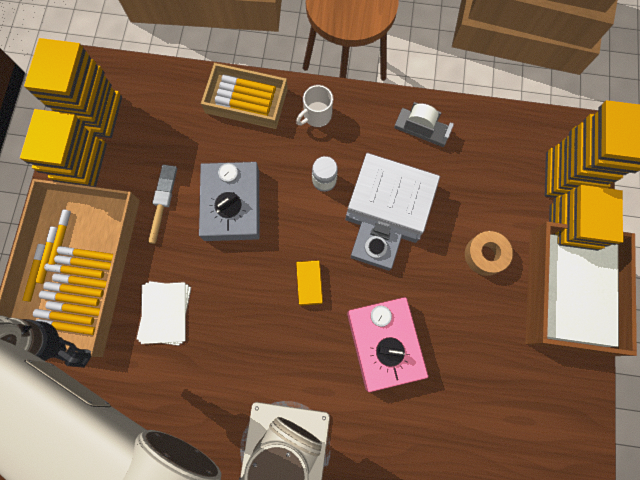

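View pics/scene0.png

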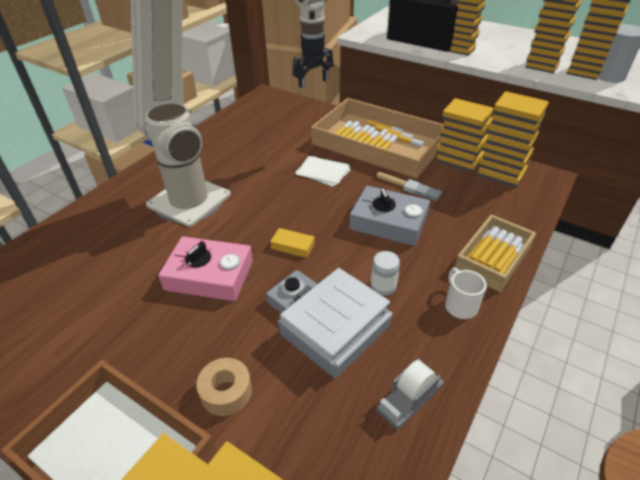

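The top view shows two regulator-shaped things: the grey one, with its dial at (229,205), and a pink look-alike at (391,352). I choose grey. The button is at (376,246), with only one tester in view. I'll check the choice in a rectified close crop.

```bash
cat > h.py <<'E'
import numpy as np, cv2
from scipy.spatial.transform import Rotation as R
from workcell import *
def proj(c,P):
    Rm=R.from_quat(c["attitude"]).as_matrix()
    p=(np.atleast_2d(P)-c["eye"])@Rm@np.array(c["camera_matrix"]).T
    return p[:,:2]/p[:,2:]
def rect(n,im,cx,cy,z,half=0.1,s=600):
    "metric view: image right = -y, up = +x"
    w=np.array([[cx+half,cy+half,z],[cx+half,cy-half,z],[cx-half,cy-half,z],[cx-half,cy+half,z]])
    H=cv2.getPerspectiveTransform(proj(camera_params(n),w).astype(np.float32),np.float32([[0,0],[s,0],[s,s],[0,s]]))
    return cv2.warpPerspective(im,H,(s,s),flags=cv2.INTER_CUBIC)
E
python3 - <<'E'
from h import *
im=camera("top")[:,:,::-1]
a=rect("top",im,0.569,0.236,0.06,0.1,400);b=rect("top",im,0.569,0.236,0.1,0.05,400)
cv2.imwrite("pics/r1.png",np.hstack([a,b]))
E
```

```text
(no output)
```

View pics/r1.png

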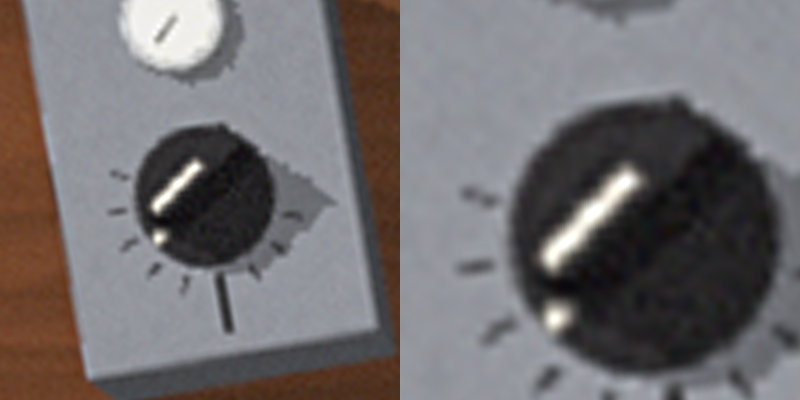

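The crop confirms the grey regulator. The long mark runs from (218,275) to (230,332), azimuth about 190°. The pointer's white line runs towards the lower left, azimuth about 135°. So the axis is near (0.569, 0.234) and the dial is at about 2.16, to be turned counter-clockwise by about 55°. Moving above it for a wrist view.

```bash
python3 -m creep '1 -0.4 -0.07 0 0;1 -0.8 -0.14 0 0;1 -1 -0.17 0 0;1 -1 -0.17 0 0' && python3 -m creep '1 -0.4 -0.07 0 0;1 -0.8 -0.14 0 0;1 -1 -0.17 0 0;1 -1 -0.17 0 0' && python3 -m creep '1 -0.4 -0.07 0 0;1 -0.7 -0.14 0 0.06;1 -0.98 -0.17 0.1 0.133;1 -0.98 -0.17 0.1 0.133;1 -0.98 -0.17 0.1 0.133;1 -0.98 -0.17 0.1 0.133'
python3 - <<'E'
from h import *
c=camera_params("wrist");im=camera("wrist")[:,:,::-1]
o=telemetry.get_obs();print(o["clock"],o["eef_pos"],o["tool_rot"],o["joint_pos"])
for t in ("dial_grip","dial_tip","regulator"):
    print(t,[(np.round(d["at"],4).tolist(),round(d["conf"],2)) for d in spot_point(t,"wrist")])
a=rect("wrist",im,0.569,0.234,0.06,0.1,400);b=rect("wrist",im,0.569,0.234,0.1,0.05,400)
cv2.imwrite("pics/w1.png",np.hstack([a,b]))
E
```

```text
clock: 1.15
eef_pos: [0.3118, 0.3881, 0.2533]
tool_rot: [0.184, 0.983, 0.0, 0.0]
ft_force: [-1.1, 0.3, -0.3]
grip_width: 0.0853
grasp_force: 0.0
clock: 1.65
eef_pos: [0.442, 0.3111, 0.253]
tool_rot: [0.184, 0.983, 0.0, -0.0]
ft_force: [0.0, -0.8, 0.7]
grip_width: 0.0854
grasp_force: 0.0
clock: 2.4
eef_pos: [0.5682, 0.2364, 0.2387]
tool_rot: [0.381, 0.925, 0.0, -0.0]
ft_force: [0.4, -0.7, -0.2]
grip_width: 0.0855
grasp_force: 0.0
2.45 [0.56833751 0.23629184 0.23884193] [3.81161756e-01 9.24508312e-01 2.87723403e-04 1.22928425e-04] [3.93911387e-01 4.80215698e-01 3.15043848e-01 1.40504383e+00
 2.33307402e-04 1.17601668e+00]
dial_grip [([0.5746, 0.2361, 0.0898], 0.74)]
dial_tip [([0.5514, 0.2566, 0.0873], 0.74)]
regulator [([0.5718, 0.2356, 0.0004], 0.57)]
```

View pics/w1.png

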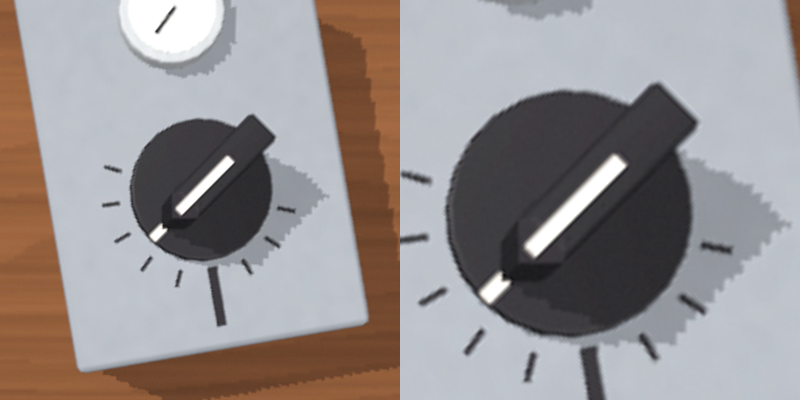

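The wrist view shows the bar at 45°, with its rear end at (677,103) and wedge at (505,240). The long mark is at (217,296). The refined axis is about (0.573, 0.236), so I need to turn 55° CCW (-0.304). Descend and grip.

```bash
python3 -m creep '1 -0.025 0.02 0.4 0;1 -0.025 0.02 0.75 0;1 -0.025 0.02 0.95 0;1 -0.025 0.02 0.95 0;0.3 -0.025 0.02 0.95 0;0 -0.025 0.02 0.95 0;0 -0.025 0.02 0.95 0;0 -0.025 0.02 0.95 0;0 -0.025 0.02 0.95 0;0 -0.025 0.02 0.95 0;0 -0.025 0.02 0.95 0'
```

```text
clock: 3.98
eef_pos: [0.5738, 0.234, 0.0971]
tool_rot: [0.382, 0.924, -0.0, 0.0]
ft_force: [-3.1, -2.6, 4.9]
grip_width: 0.0148
grasp_force: 60.1
```

```bash
python3 -m creep '0 0 0 0 -0.04;0 0 0 0 -0.08;0 0 0 0 -0.12;0 0 0 0 -0.16;0 0 0 0 -0.2;0 0 0 0 -0.24;0 0 0 0 -0.28;0 0 0 0 -0.304;0 0 0 0 -0.304;0 0 0 0 -0.304' && python3 -m creep '0.5 0 0 0 0;1 0 0 0 0;1 0 0 0 0;1 0 0 0 0;1 0 0 -0.3 0;1 0 0 -0.6 0;1 0 0 -0.95 0;1 0 0 -0.95 0;1 0 0 -0.95 0'
python3 - <<'E'
from h import *
im=camera("wrist")[:,:,::-1]
o=telemetry.get_obs();print(o["clock"],o["eef_pos"],o["tool_rot"],o["joint_pos"])
a=rect("wrist",im,0.573,0.236,0.06,0.1,400);b=rect("wrist",im,0.573,0.236,0.1,0.05,400)
cv2.imwrite("pics/w2.png",np.hstack([a,b]))
E
```

```text
clock: 5.22
eef_pos: [0.5742, 0.2355, 0.0971]
tool_rot: [-0.085, 0.996, 0.001, 0.001]
ft_force: [-3.3, 2.9, 5.2]
grip_width: 0.015
grasp_force: 60.0
clock: 6.35
eef_pos: [0.5738, 0.2344, 0.2381]
tool_rot: [-0.085, 0.996, -0.0, 0.0]
ft_force: [0.1, -0.4, -0.0]
grip_width: 0.0855
grasp_force: 0.0
6.4 [0.57330692 0.23419299 0.23702518] [-8.50463726e-02  9.96376369e-01 -3.59839910e-04 -1.05653529e-03] [ 3.87834051e-01  4.91150777e-01  3.27786861e-01  1.40966395e+00
 -5.70903627e-05  2.17535550e-01]
```

View pics/w2.png

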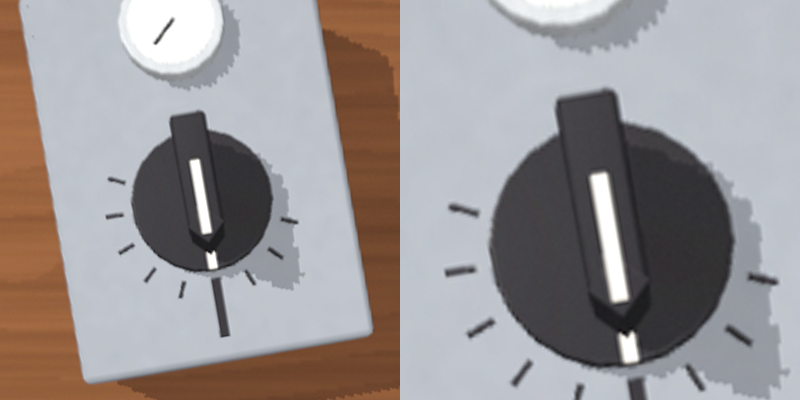

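The pointer's line (600,175)→(620,300) lies along the long mark, to about 0.02 rad. Next, move above the button with the gripper shut.

```bash
python3 -m creep '0.5 0.1 -0.35 0 0;0 0.2 -0.7 0 0;0 0.3 -1 0 0;0 0.3 -1 0 0' && python3 -m creep '0 0.1 -0.35 0 0;0 0.2 -0.7 0 0;0 0.3 -1 0 0;0 0.3 -1 0 0' && python3 -m creep '0 0.1 -0.3 0 0.05;0 0.19 -0.53 0 0.1;0 0.19 -0.53 0 0.12;0 0.19 -0.53 0 0.12;0 0.19 -0.53 0 0.12'
python3 - <<'E'
from h import *
im=camera("wrist")[:,:,::-1]
o=telemetry.get_obs();print(o["clock"],o["eef_pos"],o["tool_rot"],o["joint_pos"])
for n in ("wrist","top","scene"):
  if n!="wrist":camera(n)
  for t in ("button_top","jig"): print(n,t,[(np.round(d["at"],4).tolist(),round(d["conf"],2)) for d in spot_point(t,n)])
cv2.imwrite("pics/w3.png",np.hstack([cv2.resize(im,(400,300)),rect("wrist",im,0.52,-0.16,0.062,0.075,300)]))
E
```

```text
clock: 6.9
eef_pos: [0.5535, 0.0758, 0.2366]
tool_rot: [-0.083, 0.997, -0.0, -0.002]
ft_force: [-0.6, 0.5, -0.2]
grip_width: 0.0123
grasp_force: 0.0
clock: 7.4
eef_pos: [0.5353, -0.0783, 0.2369]
tool_rot: [-0.083, 0.997, 0.0, -0.001]
ft_force: [-0.1, 0.8, 0.5]
grip_width: 0.0002
grasp_force: 0.0
clock: 8.02
eef_pos: [0.5218, -0.1582, 0.2377]
tool_rot: [0.102, 0.995, 0.0, -0.001]
ft_force: [-0.0, 0.5, -0.2]
grip_width: 0.0001
grasp_force: 0.0
8.075 [ 0.52177768 -0.15835797  0.23791861] [ 1.01779060e-01  9.94806956e-01  1.88061756e-04 -3.27418802e-04] [-2.94787759e-01  3.37784214e-01  9.76804452e-02  1.33140734e+00
  2.43659577e-04 -9.08766214e-02]
wrist button_top []
wrist jig []
top button_top []
top jig []
scene button_top [([0.5221, -0.1631, 0.0631], 0.49)]
scene jig [([0.65, -0.1878, 0.0025], 0.62)]
```

View pics/w3.png

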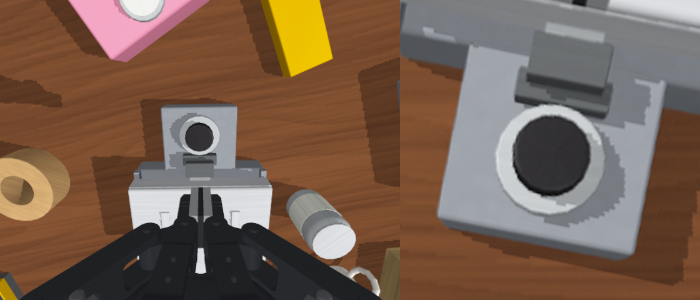

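The rectified view puts the black button at (552,155), i.e. about (0.518, -0.161), with the latch clear behind it. Press straight down.

```bash
python3 -m creep '0 0.02 -0.018 0.4 0;0 0.02 -0.018 0.7 0;0 0.02 -0.018 0.9 0;0 0.02 -0.018 0.9 0;0 0.02 -0.018 0.9 0' && python3 -m creep '0 0 0 0.08 0;0 0 0 0.13 0;0 0 0 0.15 0;0 0 0 0.17 0;0 0 0 0.175 0;0 0 0 0.175 0'
```

```text
clock: 9.1
eef_pos: [0.519, -0.162, 0.1046]
tool_rot: [0.103, 0.995, -0.0, 0.001]
ft_force: [0.4, 0.4, 0.4]
grip_width: 0.0004
grasp_force: 0.0
clock: 9.85
eef_pos: [0.5183, -0.1617, 0.0774]
tool_rot: [0.103, 0.995, -0.0, 0.0]
ft_force: [-0.5, -0.2, 4.3]
grip_width: -0.0
grasp_force: 2.0
```

```bash
python3 -m creep '0 0 0 -0.1 0;0 0 0 -0.3 0;0 0.2 0 -0.5 0;0 0.4 0 -0.7 0;0 0.6 0 -0.7 0;0 0.6 0 -0.7 0;0 0.6 0 -0.7 0;0 0.6 0 -0.7 0;0 0.6 0 -0.7 0;0 0.6 0 -0.7 0;0 0.6 0 -0.7 0;0 0.6 0 -0.7 0' && python3 -m creep '0 0 0 0 0;0 0 0 0 0;0 0 0 0 0;0 0 0 0 0;0 0 0 0 0;0 0 0 0 0;0 0 0 0 0;0 0 0 0 0;0 0 0 0 0;0 0 0 0 0;0 0 0 0 0;0 0 0 0 0'
python3 - <<'E'
from h import *
a=camera("scene")[100:400,80:480,::-1];b=camera("top")[140:290,180:460,::-1]
cv2.imwrite("pics/f.png",np.hstack([a,cv2.resize(b,(400,300))]))
E
```

```text
clock: 11.35
eef_pos: [0.4299, -0.1432, 0.182]
tool_rot: [0.103, 0.995, 0.0, -0.0]
ft_force: [0.2, -0.4, -0.4]
grip_width: -0.0001
grasp_force: 0.0
clock: 12.85
eef_pos: [0.4299, -0.1432, 0.1821]
tool_rot: [0.103, 0.995, 0.0, -0.0]
ft_force: [-0.1, 0.4, -0.2]
grip_width: 0.0001
grasp_force: 0.0
```

View pics/f.png

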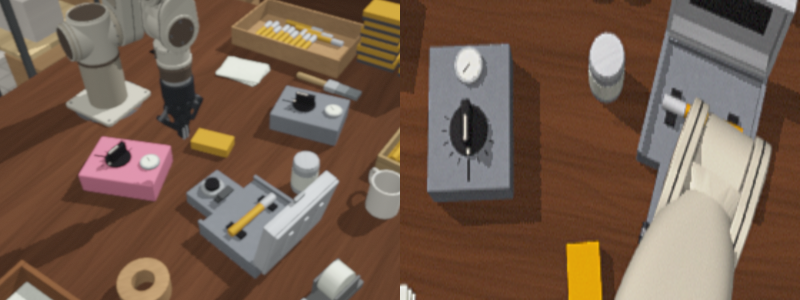

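The lid stands open past upright (left panel, about (305,215)), the button is up and free at (212,185), the dial pointer is on the long mark at (468,160), and the bystanders haven't moved. Handing in.

```bash
python3 -c "
from workcell import *
print(ticket.job_done())"
```

```text
the job is handed in; nothing more can be done
None
```

The dial is on the long mark, the button was then pressed and has come back up, and the lid sprang fully open untouched; the job is handed in, with no verdict returned.

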